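Lift the welded bracket out of the drill-press vise

TASK

Slide the vise's moving jaw well open, about 3 cm or more, while the welded bracket stays sitting in the vise, and leave the jaw open. Then grip the bracket, lift it out about 12 cm above its seat, and finish still holding it there in the gripper, steady and level, with its foot plate underneath. Do not tip the bracket on the way or disturb the other things on the bench.

Things in the scene. Friction and masses are not known exactly. Their poses are not given: they have to be found in the camera images.
- vise: Grey drill-press vise with steel jaws, fixed to the bench, 130 (x) by 220 mm (y). Origin on the bench top under the seat centre, z up. Its flat bed is 35 mm above the bench. Fixed jaw: block 90 x 30 x 22 mm on the bed at the +y side, inner face at y = +29 mm. The moving jaw is on the -y side and opens towards the vise's -y. It may be turned up to 0.6 rad either way.
- jaw (a joint): Moving jaw, m: 0 closed, grows as it slides open (vise -y), stop at 0.050; starts at 0 to 0.002; stays where left; takes about 5 N. Block 90 (vise x) by 70 mm (vise y), top 57 mm above the bench, inner face at vise y = -29 mm when closed; a lip reaches 8 mm further in, 2 mm above the bracket's foot plate, and keeps it down until the jaw is opened.
- jaw_pull (a point): Centre of the top face of the pull lug, a dark upright steel lug on the moving jaw: 16 mm thick along the vise's y (sliding direction), 32 mm wide along x, standing 34 mm above the jaw's top; its top is 91 mm above the bench. It lies at vise x = 0, y = -83 mm when closed. Pinch it across its thickness, or push it, to slide the jaw. Axes are the vise's.
- bracket: Steel weldment, 0.5 to 0.8 kg: foot plate 120 (x) x 56 (y) x 10 mm on the vise bed, 1 mm play to each jaw; upright web 10 mm thick (y), x = -52 to +34 mm, top 71 mm above the underside; tube 26 mm in diameter at x = +45 mm, top at 70 mm. Origin: centre of the underside; z up; axes parallel to the vise's, sits up to 10 mm off the seat centre along x. Centre of mass near x = +2, height 23 mm.
- bracket_grip (a point): Middle of the web's thickness, above the centre of mass, at bracket x = +2 mm, 56 mm above the underside (15 mm below the web's top edge): the place to pinch from above, across the web's 10 mm thickness (along the bracket's y). Axes are the bracket's.
- can: Bystander: closed tin can, 76 mm in diameter, 90 mm tall, standing on the bench. Origin at the centre of its underside.
- jar: Bystander: amber glass jar with a white lid, 68 mm in diameter, 85 mm tall. Origin at the centre of its underside.
- offcut: Bystander: light wood offcut, 110 x 65 x 40 mm, lying flat. Origin at the centre of its underside.
- wrench: Bystander: steel wrench lying flat on the bench along its x, about 180 mm long. Origin at its underside.
Not all that is in view belongs to the job. Leave any green look-alike of the bracket alone.

How it is judged (in metres and radians):
On the way, in this order (a step that is already met when the one before it is completed fails the run):
1. the moving jaw is open by more than 22 mm while the bracket still sits on the vise bed (value of joint jaw above 0.022 m and z of bracket in the frame of vise below 0.041 m and angle between bracket's own z axis and vertical below 0.1 rad), for 0.2 s.
2. the bracket is gripped and lifted more than 40 mm off the bed, level (value of joint jaw above 0.022 m and z of bracket in the frame of vise above 0.075 m and angle between bracket's own z axis and vertical below 0.14 rad and contact force between the fingers and bracket above 2 N), for 0.2 s.
At the end, for the whole second after the job is handed in: The bracket is held in the fingers (contact force over 2 N) with its underside more than 90 mm above the vise bed, within 0.14 rad (8 degrees) of level, still (under 20 mm/s and 0.15 rad/s), not touching the vise, and the jaw is still open by more than 22 mm (value of joint jaw above 0.022 m and z of bracket in the frame of vise above 0.125 m and angle between bracket's own z axis and vertical below 0.14 rad and contact force between the fingers and bracket above 2 N and contact force between bracket and vise below 0.1 N and linear speed of bracket below 0.02 m/s and angular speed of bracket below 0.15 rad/s); the arm keeps its last pose, push and grip.
It fails at once if the bracket is tipped by more than 0.35 rad (20 degrees) (angle between bracket's own z axis and vertical above 0.35 rad).
It fails at once if the can is moved by more than 20 mm (distance of can from where it was at the start of the episode above 0.02 m).
It fails at once if the jar is moved by more than 20 mm (distance of jar from where it was at the start of the episode above 0.02 m).
It fails at once if the offcut is moved by more than 20 mm (distance of offcut from where it was at the start of the episode above 0.02 m).
It fails at once if the wrench is moved by more than 20 mm (distance of wrench from where it was at the start of the episode above 0.02 m).
It also fails if it takes over 45 s, if anything falls off the work surface, if the arm or the gripper's body presses on something with over 40 N, if the wrist force passes 120 N, or if a joint passes its speed limit or range.

ROBOT

A 6-joint arm with a two-finger parallel gripper is mounted at the origin on the work surface. World frame = base frame: x ahead of the robot, y to its left, z up, the work surface at z = 0. Lengths are in m, angles in degrees, forces in N, time in s.
With the tool pointing down it reaches from about 0.325 to 0.85 m from the base axis. Payload 15.5 kg.
Tool frame: the origin (TCP) lies midway between the tips of the shut fingers; the grasp point (between the pads) lies 19 mm behind it; z points along the fingers, y is the line along which they close (so a half turn about z gives the same grasp; the last joint's range is limited). The gripper opens to 91 mm and grips with 3 to 60 N. Pads are 32 mm wide; open, the fingers measure 118 mm over their backs; the gripper's body (76 mm by 178 mm) begins 60 mm behind the grasp point.
Start: joints at [-71.534, 28.281, 77.091, -0, 74.628, -5.472], TCP at [0.254, -0.571, 0.189] pointing down, gripper open.
Joint ranges: [-166.48, 166.48], [-47.26, 123.95], [12.59, 153.08], [-70.14, 250.14], [6.76, 159.57], [-176.63, 176.63]. Speed limits (degrees/s): [108.29, 108.29, 147.25, 172.46, 172.46, 172.46].

INTERFACE

Orientations are given as [roll, pitch, yaw] about the fixed x, y, z axes, in that order (R = Rz(yaw) Ry(pitch) Rx(roll)).
In Python, from rig import r gives the robot as it stands.
- The arm moves only by the shell command python3 -m inch 'ROWS' [FORCE]. ROWS is JSON, a list of rows, each an object of numbers: "tx", "ty", "tz": the shift along the world's x, y, z in m; "ax", "ay", "az": the turn, a rotation vector about the world's x, y, z in degrees; "claw": the finger opening in m, from 0 to 0.0912. In form: [{"tx": .., "ty": .., "tz": .., "ax": .., "ay": .., "az": .., "claw": ..}, ...]. A call has 1 to 20 rows; each row is the pose to reach, as a shift and turn from the pose commanded when the call began; what a row does not reach only later rows make up. A row lasts 1/12 s, in which the tool goes at most 41.7 mm and 7.16 degrees, less where a joint would pass 70% of its speed; a pose out of reach is approached as far as the arm can. A call with a gripper value outside its range is refused whole. The fingers move at their own pace and stop on an object; FORCE is the grip in N (left out, the last holds). Time passes only in rows, so rows that repeat a pose let the fingers close. It gives the time, the measured TCP pose, the force, the opening and the grip force at its end, in the units of the state.
- r.sense(): the state, without advancing time (a new reading comes with each control period).
- r.camera(name): name is "side" or "top"; returns the picture (400x640x3 uint8, blue, green, red); there is no depth.
- r.get_calibration(name): a dict with "vertical_fov" (degrees; the focal length in pixels is half the picture's height over the tangent of half this angle, whatever the lens; pixels are square), "cx", "cy" (the principal point, pixels), "dist" ([k1, k2, p1, p2, k3] as OpenCV has them; the pictures are not rectified), "xyz" and "attitude" of the camera in the world. Camera axes: x right, y up, looking along -z (the intrinsics and any distortion apply to the point x, -y, -z); pixel columns grow to the right and rows downward; lengths in m; the calibration is good to about 2 mm. A picture is of the moment at which its call begins. get_calibration takes no time and is no camera call.
- r.hand_in(): hands the job in; it is judged then, once.
The state is a dict: "clock": time; "q": joint angles; "joint_vel": joint speeds; "joint_efforts": joint torques, N m; "ee_pos": TCP position; "orientation": TCP orientation; "wrist_force": force on the tool from outside, world axes, zero at the start; "torque": the same for the moment, N m; "gripper_width": finger opening in m; "grip_force": force on a finger pad.
Only numpy, scipy, OpenCV 4.12 (cv2) and the standard library are available. Lean on these libraries where they do the work, as an engineer would, in place of code of your own. Each camera call takes 0.05 s, during which the arm holds its last target. There are 200 camera calls.

## Working session

There is one attempt and no reset: what is moved stays moved. The work goes in short steps, Python scripts to look and compute and a shell command to move; the robot and the scene stay as the last step left them, time stands still between calls to the robot, and variables do not carry over. Pictures are saved under pics/ and viewed, at most 10 in all, crops included, and the job is handed in when it is done.

```bash
ls; mkdir -p pics
python3 - <<'E'
from rig import r
import cv2
for n in("top","side"):
    cv2.imwrite(f"pics/{n}0.png",r.camera(n)); print(n,r.get_calibration(n))
print(r.sense())
E
```

```text
pics
top {'vertical_fov': 52.778122069942945, 'cx': 325.37373055675783, 'cy': 201.02151804238375, 'dist': array([-0.0539303,  0.       ,  0.       ,  0.       ,  0.       ]), 'xyz': array([0.48006214, 0.0035098 , 1.02342868]), 'attitude': array([  6.96306678,  -0.58778999, -89.09277934])}
side {'vertical_fov': 44.180439721726906, 'cx': 316.7137488931508, 'cy': 200.6813719235672, 'dist': array([-0.15831641,  0.        ,  0.        ,  0.        ,  0.        ]), 'xyz': array([ 0.27858171, -1.00251235,  1.13121461]), 'attitude': array([ 44.76412955,   0.63010159, -17.7963035 ])}
{'clock': 0.1, 'q': array([-7.15332705e+01,  2.83099357e+01,  7.71227580e+01, -2.52056740e-03,
        7.46291742e+01, -5.47143740e+00]), 'joint_vel': array([-0.01842768, -0.13359646, -0.02585225,  0.08834777,  0.01177102,
        0.00824364]), 'joint_efforts': array([ 4.83423230e-05, -8.80244422e+01, -3.82547307e+01,  7.05779647e-02,
        4.81543865e-02, -2.69791587e-05]), 'ee_pos': array([ 0.25346874, -0.57089452,  0.18831785]), 'orientation': array([-1.79938182e+02, -3.48046040e-03,  2.39388344e+01]), 'wrist_force': array([-1.07232888, -0.05601219,  0.34969209]), 'torque': array([-0.07489331, -0.03123048, -0.03707771]), 'grip_force': 0.0, 'gripper_width': 0.09117623075927773}
```

View pics/top0.png

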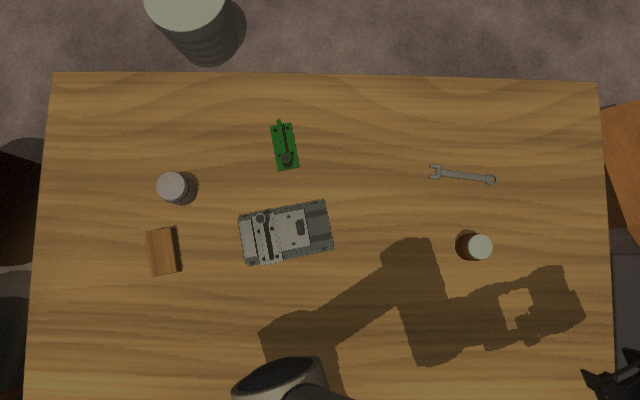

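View pics/side0.png

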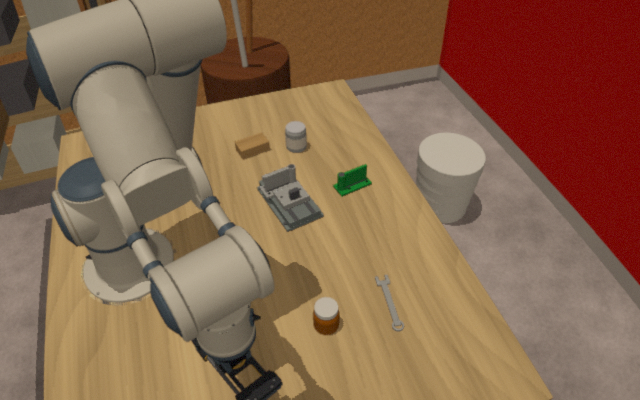

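The top view shows the grey vise at about (286,233), with the grey bracket at its left end around (265,238) and the dark lug at about (300,228). The green look-alike is at (285,146), the can at (173,187), the offcut at (163,251), the jar at (475,246) and the wrench at (462,175). The side view shows the same, with the vise at (290,200).

What could be mistaken for the bracket: the grey bracket in the vise at (265,238) or the green look-alike at (285,146). For the lug: the dark block at (300,228) or the dark tail of the vise base at (322,225). I choose the grey bracket and the (300,228) block, and will check both in a crop.

Run:
```python
import cv2,numpy as np
t=cv2.imread("pics/top0.png")[190:275,225:345]; s=cv2.imread("pics/side0.png")[155:235,245:335]
a=cv2.resize(t,None,fx=6.5,fy=6.5,interpolation=cv2.INTER_CUBIC)
cv2.imwrite("pics/top0c.png",np.clip(a*1.3,0,255).astype('uint8'))
a=cv2.resize(s,None,fx=7,fy=7,interpolation=cv2.INTER_CUBIC)
cv2.imwrite("pics/side0c.png",np.clip(a*1.3,0,255).astype('uint8'))
```

```text
(no output)
```

View pics/top0c.png

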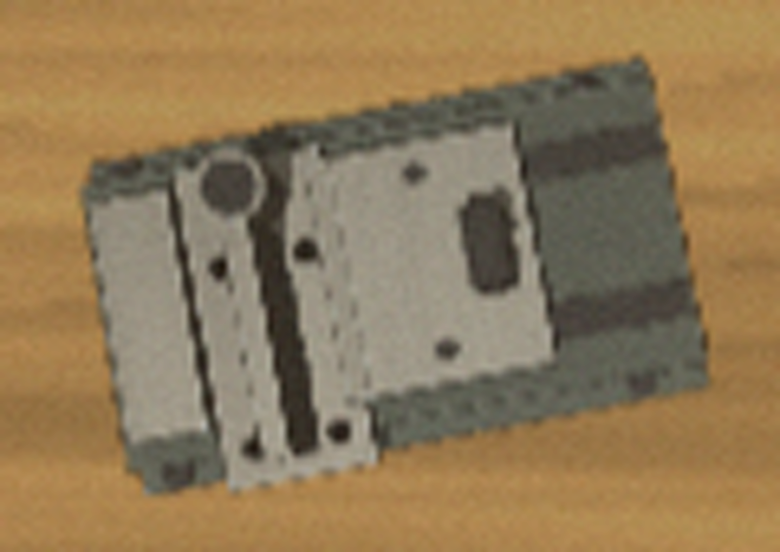

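View pics/side0c.png

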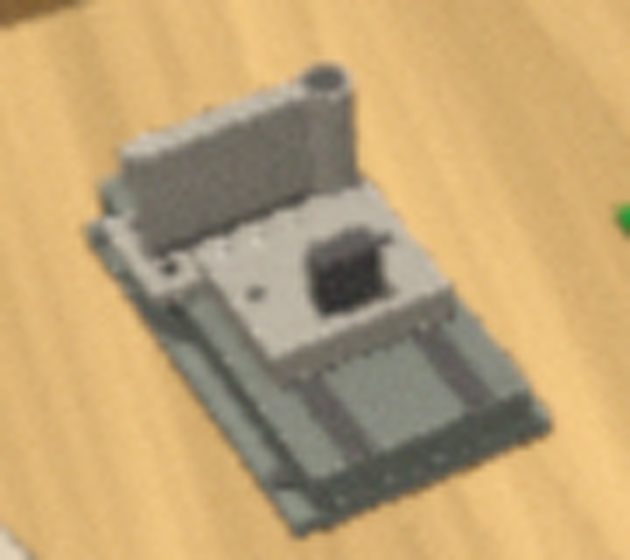

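The crops confirm it. The grey weldment has its tube top at crop (232,187), its web running down to (285,450), and shows its shaded -y face. The lug is the dark block at crop (490,243) in the top view and (345,265) in the side view. Next I turn these into points.

```bash
cat > h.py <<'E'
import cv2,numpy as np
from scipy.spatial.transform import Rotation as R
from rig import r
def cam(n):
    c=r.get_calibration(n); f=200/np.tan(np.radians(c['vertical_fov']/2))
    K=np.array([[f,0,c['cx']],[0,f,c['cy']],[0,0,1]])
    return K,np.array(c['dist']),np.array(c['xyz']),R.from_euler('xyz',c['attitude'],degrees=True).as_matrix()
def ray(n,p):
    K,d,o,M=cam(n); q=cv2.undistortPoints(np.array([[p]],float),K,d)[0,0]
    v=M@np.array([q[0],-q[1],-1]); return o,v/np.linalg.norm(v)
def onz(n,p,z):
    o,v=ray(n,p); return o+v*(z-o[2])/v[2]
def tri(p,q):
    a,u=ray('top',p); b,v=ray('side',q)
    s=np.linalg.lstsq(np.c_[u,-v],b-a,rcond=None)[0]; P=a+s[0]*u; Q=b+s[1]*v
    return (P+Q)/2,np.linalg.norm(P-Q)
def T(u,v): return ((u+.5)/6.5-.5+225,(v+.5)/6.5-.5+190)
def S(u,v): return ((u+.5)/7-.5+245,(v+.5)/7-.5+155)
E
python3 - <<'E'
from h import *
np.set_printoptions(precision=4,suppress=True)
jt={k:onz('top',T(*v),.057) for k,v in dict(TR=(517,125),BR=(553,358),BL=(368,388)).items()}
js={k:onz('side',S(*v),.057) for k,v in dict(TR=(452,288),BR=(278,363)).items()}
for d in(jt,js):
    for k,v in d.items(): print(k,v)
    e=d['TR']-d['BR']; print('len',np.linalg.norm(e),'yaw',np.degrees(np.arctan2(e[1],e[0])))
print('tube top',onz('top',T(232,187),.105),'side',onz('side',S(326,76),.105),tri(T(232,187),S(326,76)))
print('web far end top', onz('top',T(290,447),.106),'side',onz('side',S(130,155),.106))
print('lug top',onz('top',T(488,240),.091),'side',onz('side',S(343,246),.091),tri(T(488,240),S(343,246)))
for n,p,q in(('L',(90,190),(130,440)),('top',(85,190),(640,60))):
    a,b=onz('top',T(*p),.03),onz('top',T(*q),.03); e=a-b;print(n,a,b,np.linalg.norm(e),np.degrees(np.arctan2(e[1],e[0])))
E
```

```text
TR [0.5785 0.0464 0.057 ]
BR [0.4928 0.0313 0.057 ]
BL [0.4807 0.0988 0.057 ]
len 0.08699981098446125 yaw 9.982526230830777
TR [0.5773 0.0437 0.057 ]
BR [0.4919 0.0233 0.057 ]
len 0.08781802826598628 yaw 13.406141158097155
tube top [0.55   0.1439 0.105 ] side [0.5502 0.1453 0.105 ] (array([0.5498, 0.1437, 0.1064]), np.float64(8.530973736915332e-05))
web far end top [0.4598 0.1205 0.106 ] side [0.4534 0.1209 0.106 ]
lug top [0.5337 0.0543 0.091 ] side [0.5306 0.0504 0.091 ] (array([0.5328, 0.0547, 0.0865]), np.float64(0.0023784835271672576))
L [0.5536 0.2093 0.03  ] [0.4597 0.1905 0.03  ] 0.09579208454359844 11.338626358051137
top [0.5536 0.2112 0.03  ] [0.607  0.0011 0.03  ] 0.21680166371897597 104.26185318432223
```

Run:
```python
from h import *
np.set_printoptions(precision=4,suppress=True)
im=cv2.imread("pics/top0.png"); hsv=cv2.cvtColor(im,cv2.COLOR_BGR2HSV)
m=((hsv[...,1]<75)).astype('uint8')*255; k=np.zeros_like(m);k[192:272,230:340]=m[192:272,230:340]
k=cv2.morphologyEx(k,cv2.MORPH_OPEN,np.ones((3,3)))
c=max(cv2.findContours(k,cv2.RETR_EXTERNAL,cv2.CHAIN_APPROX_NONE)[0],key=cv2.contourArea)
b=cv2.boxPoints(cv2.minAreaRect(c)); print(cv2.contourArea(c),b.tolist())
w=np.array([onz('top',p,.03) for p in b])
for i in range(4):
    e=w[(i+1)%4]-w[i]; print(np.linalg.norm(e),np.degrees(np.arctan2(e[1],e[0]))%90)
# straight edge fits: top long edge & right short edge
pts=c[:,0,:]
for name,sel in(('top',[min(pts[pts[:,0]==x,1]) for x in range(244,322)]),('right',[max(pts[pts[:,1]==y,0]) for y in range(206,245)])):
    q=[(x,y) for x,y in zip(range(244,322),sel)] if name=='top' else [(x,y) for x,y in zip(sel,range(206,245))]
    W=np.array([onz('top',p,.03)[:2] for p in q],'float32'); l=cv2.fitLine(W,cv2.DIST_HUBER,0,.01,.01).ravel(); print(name,np.degrees(np.arctan2(l[1],l[0]))%90,l)
# lug in top: dark blob within jaw; jaw bright mask
for n,(u0,u1,v0,v1) in(('top',(292,308,217,238)),('side',(286,303,184,203))):
    g=cv2.cvtColor(cv2.imread(f"pics/{n}0.png"),cv2.COLOR_BGR2GRAY)
    z=np.zeros_like(g); z[v0:v1,u0:u1]=(g[v0:v1,u0:u1]<80)*255
    cc=max(cv2.findContours(z,0,1)[0],key=cv2.contourArea); rr=cv2.minAreaRect(cc); print(n,rr,onz(n,rr[0],.091 if n=='top' else .075))
```

```text
4455.0 [[235.38465881347656, 215.9230499267578], [323.65386962890625, 198.2692108154297], [334.07696533203125, 250.3845977783203], [245.8077392578125, 268.0384521484375]]
0.22272559253397067 12.376800567912824
0.13116368961507693 12.157227766726436
0.21951426943273314 12.214497741826364
0.13056902225874198 13.565880150493633
top 12.247223 [ 0.2121 -0.9772  0.5868  0.0898]
right 12.193429 [ 0.9774  0.2112  0.5422 -0.0136]
top ((300.0, 226.5), (15.0, 8.0), 90.0) [0.5337 0.0535 0.091 ]
side ((294.0, 193.5), (10.0, 11.0), 0.0) [0.5311 0.0501 0.075 ]
```

The yaw is 12.2° and all the sizes check out: base 131 x 221, jaw edge 88, lug consistent with the jaw edge. The lug top is at (0.533, 0.054) and the bracket origin is near (0.506, 0.135). I move above the lug.

```bash
python3 -m inch '[{"tx":0.02,"ty":0.04,"tz":0.02,"az":-2,"claw":0.06},{"tx":0.04,"ty":0.08,"tz":0.03,"az":-4,"claw":0.06},{"tx":0.06,"ty":0.12,"tz":0.03,"az":-6,"claw":0.06},{"tx":0.279,"ty":0.625,"tz":0.03,"az":-11.7,"claw":0.06},{"tx":0.279,"ty":0.625,"tz":0.03,"az":-11.7,"claw":0.06},{"tx":0.279,"ty":0.625,"tz":0.03,"az":-11.7,"claw":0.06},{"tx":0.279,"ty":0.625,"tz":0.03,"az":-11.7,"claw":0.06},{"tx":0.279,"ty":0.625,"tz":0.03,"az":-11.7,"claw":0.06},{"tx":0.279,"ty":0.625,"tz":0.03,"az":-11.7,"claw":0.06},{"tx":0.279,"ty":0.625,"tz":0.03,"az":-11.7,"claw":0.06},{"tx":0.279,"ty":0.625,"tz":0.03,"az":-11.7,"claw":0.06},{"tx":0.279,"ty":0.625,"tz":0.03,"az":-11.7,"claw":0.06},{"tx":0.279,"ty":0.625,"tz":0.03,"az":-11.7,"claw":0.06},{"tx":0.279,"ty":0.625,"tz":0.03,"az":-11.7,"claw":0.06},{"tx":0.279,"ty":0.625,"tz":0.03,"az":-11.7,"claw":0.06},{"tx":0.279,"ty":0.625,"tz":0.03,"az":-11.7,"claw":0.06},{"tx":0.279,"ty":0.625,"tz":0.03,"az":-11.7,"claw":0.06},{"tx":0.279,"ty":0.625,"tz":0.03,"az":-11.7,"claw":0.06},{"tx":0.279,"ty":0.625,"tz":0.03,"az":-11.7,"claw":0.06},{"tx":0.279,"ty":0.625,"tz":0.03,"az":-11.7,"claw":0.06}]' 20
```

```text
schema error: expected keys tx, ty, tz, ax, ay, az, claw
```

```bash
python3 -m inch '[{"tx":0.02,"ty":0.035,"tz":0.01,"ax":0,"ay":0,"az":-2,"claw":0.06},{"tx":0.04,"ty":0.07,"tz":0.02,"ax":0,"ay":0,"az":-4,"claw":0.06},{"tx":0.055,"ty":0.105,"tz":0.03,"ax":0,"ay":0,"az":-6,"claw":0.06},{"tx":0.07,"ty":0.14,"tz":0.03,"ax":0,"ay":0,"az":-8,"claw":0.06},{"tx":0.085,"ty":0.175,"tz":0.03,"ax":0,"ay":0,"az":-10,"claw":0.06},{"tx":0.1,"ty":0.21,"tz":0.03,"ax":0,"ay":0,"az":-11.7,"claw":0.06},{"tx":0.115,"ty":0.245,"tz":0.03,"ax":0,"ay":0,"az":-11.7,"claw":0.06},{"tx":0.13,"ty":0.28,"tz":0.03,"ax":0,"ay":0,"az":-11.7,"claw":0.06},{"tx":0.145,"ty":0.315,"tz":0.03,"ax":0,"ay":0,"az":-11.7,"claw":0.06},{"tx":0.16,"ty":0.35,"tz":0.03,"ax":0,"ay":0,"az":-11.7,"claw":0.06},{"tx":0.175,"ty":0.385,"tz":0.03,"ax":0,"ay":0,"az":-11.7,"claw":0.06},{"tx":0.19,"ty":0.42,"tz":0.03,"ax":0,"ay":0,"az":-11.7,"claw":0.06},{"tx":0.205,"ty":0.455,"tz":0.03,"ax":0,"ay":0,"az":-11.7,"claw":0.06},{"tx":0.22,"ty":0.49,"tz":0.03,"ax":0,"ay":0,"az":-11.7,"claw":0.06},{"tx":0.235,"ty":0.525,"tz":0.03,"ax":0,"ay":0,"az":-11.7,"claw":0.06},{"tx":0.25,"ty":0.56,"tz":0.03,"ax":0,"ay":0,"az":-11.7,"claw":0.06},{"tx":0.265,"ty":0.595,"tz":0.03,"ax":0,"ay":0,"az":-11.7,"claw":0.06},{"tx":0.279,"ty":0.625,"tz":0.03,"ax":0,"ay":0,"az":-11.7,"claw":0.06},{"tx":0.279,"ty":0.625,"tz":0.03,"ax":0,"ay":0,"az":-11.7,"claw":0.06},{"tx":0.279,"ty":0.625,"tz":0.03,"ax":0,"ay":0,"az":-11.7,"claw":0.06}]' 20
```

```text
clock: 1.77
ee_pos: [0.5327, 0.0552, 0.2183]
orientation: [-180.0, 0.0, 12.4]
wrist_force: [-0.1, -1.3, -0.6]
gripper_width: 0.0601
grip_force: 0.0
```

```bash
python3 -m inch '[{"tx":0,"ty":0,"tz":-0.03,"ax":0,"ay":0,"az":0,"claw":0.06},{"tx":0,"ty":0,"tz":-0.06,"ax":0,"ay":0,"az":0,"claw":0.06},{"tx":0,"ty":0,"tz":-0.09,"ax":0,"ay":0,"az":0,"claw":0.06},{"tx":0,"ty":-0.001,"tz":-0.11,"ax":0,"ay":0,"az":0,"claw":0.06},{"tx":0,"ty":-0.001,"tz":-0.13,"ax":0,"ay":0,"az":0,"claw":0.06},{"tx":0,"ty":-0.001,"tz":-0.145,"ax":0,"ay":0,"az":0,"claw":0.06},{"tx":0,"ty":-0.001,"tz":-0.151,"ax":0,"ay":0,"az":0,"claw":0.06},{"tx":0,"ty":-0.001,"tz":-0.151,"ax":0,"ay":0,"az":0,"claw":0.06},{"tx":0,"ty":-0.001,"tz":-0.151,"ax":0,"ay":0,"az":0,"claw":0.06}]' 20
python3 - <<'E'
from rig import r
import cv2,numpy as np
a=r.camera("side")[130:240,230:350]; cv2.imwrite("pics/s1.png",cv2.resize(a,None,fx=5,fy=5))
E
```

```text
clock: 2.52
ee_pos: [0.5326, 0.0522, 0.0683]
orientation: [180.0, 0.0, 12.2]
wrist_force: [-0.2, 0.1, 0.5]
gripper_width: 0.0599
grip_force: 0.0
```

View pics/s1.png

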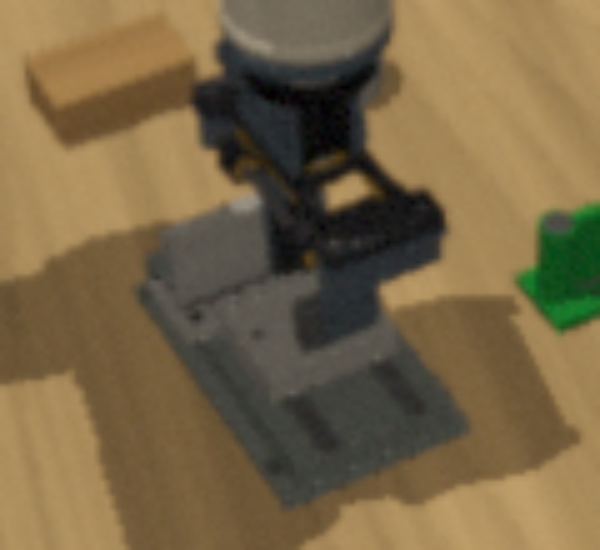

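The fingers straddle the lug: the front finger is at crop (345,290), in front of the dark lug at (310,315), and the rear one is at (290,255). I close them.

```bash
python3 -m inch '[{"tx":0,"ty":0,"tz":0,"ax":0,"ay":0,"az":0,"claw":0.03},{"tx":0,"ty":0,"tz":0,"ax":0,"ay":0,"az":0,"claw":0.025},{"tx":0,"ty":0,"tz":0,"ax":0,"ay":0,"az":0,"claw":0.02},{"tx":0,"ty":0,"tz":0,"ax":0,"ay":0,"az":0,"claw":0.01},{"tx":0,"ty":0,"tz":0,"ax":0,"ay":0,"az":0,"claw":0.01},{"tx":0,"ty":0,"tz":0,"ax":0,"ay":0,"az":0,"claw":0.01},{"tx":0,"ty":0,"tz":0,"ax":0,"ay":0,"az":0,"claw":0.01},{"tx":0,"ty":0,"tz":0,"ax":0,"ay":0,"az":0,"claw":0.01}]' 20
```

```text
clock: 3.23
ee_pos: [0.5326, 0.0528, 0.0678]
orientation: [-180.0, 0.0, 12.2]
wrist_force: [-0.5, 0.1, 1.1]
gripper_width: 0.0109
grip_force: 0.0
```

Width 11 mm with no force means the lug is not between the pads. I look again.

Run:
```python
from rig import r
import cv2,numpy as np
a=r.camera("side")[150:230,245:335]; b=r.camera("top")[185:275,225:345]
a=cv2.resize(a,(450,400),interpolation=2);b=cv2.resize(b,(345,259),interpolation=2)
o=np.zeros((400,795,3),'uint8');o[:,:450]=a;o[:259,450:]=b
cv2.imwrite("pics/s2.png",np.clip(o*1.5,0,255).astype('uint8')); print(r.sense()['gripper_width'],r.sense()['grip_force'])
```

```text
0.009907453855683649 0.0
```

View pics/s2.png

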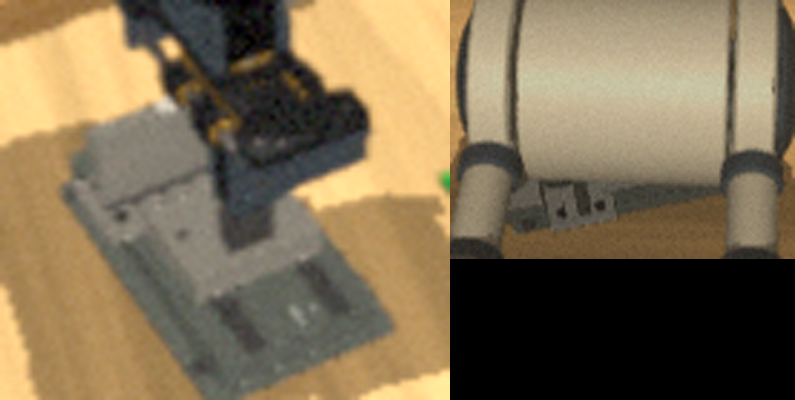

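Run:
```python
from h import *
K,d,o,M=cam('side')
def pr(P):
    p=M.T@(np.array(P)-o); return cv2.projectPoints(np.array([[p[0],-p[1],-p[2]]]),np.zeros(3),np.zeros(3),K,d)[0].ravel()
s=r.sense(); print(s['ee_pos'],s['orientation'],s['q'],s['gripper_width'])
for P in(s['ee_pos'],s['ee_pos']+[0,0,.019],s['ee_pos']+[0,0,.04],(.533,.054,.091),(.533,.054,.057)):
    p=pr(P); print(P,p,'crop s2',(p-[245,150])*5)
```

```text
[0.53257753 0.0527685  0.06778767] [-1.79998968e+02  3.31617349e-03  1.22375497e+01] [-7.35620476e-01  3.00476577e+01  9.74773284e+01  3.29195267e-04
  5.24784771e+01  7.70266294e+01] 0.009907453855683649
[0.53257753 0.0527685  0.06778767] [294.32416273 194.48490207] crop s2 [246.62081367 222.42451035]
[0.53257753 0.0527685  0.08678767] [294.05626266 190.04902045] crop s2 [245.2813133  200.24510223]
[0.53257753 0.0527685  0.10778767] [293.75526252 185.05380873] crop s2 [243.77631259 175.26904364]
(0.533, 0.054, 0.091) [294.01872909 188.75893153] crop s2 [245.09364547 193.79465763]
(0.533, 0.054, 0.057) [294.49614307 196.67271489] crop s2 [247.48071533 233.36357443]
```

Run:
```python
from h import *
K,d,o,M=cam('side')
def pr(P):
    p=M.T@(np.array(P)-o); return cv2.projectPoints(np.array([[p[0],-p[1],-p[2]]]),np.zeros(3),np.zeros(3),K,d)[0].ravel()
c,s=np.cos(np.radians(12.2)),np.sin(np.radians(12.2))
for off in(.03,.0435):
  for x in(-.016,.016):
    P=np.array([.5326,.0522,.0683])+off*np.array([s,-c,0])+x*np.array([c,s,0]); print('s1',off,x,(pr(P)-[230,130])*5)
for off in(.005,.0185):
  for x in(-.016,.016):
    P=np.array([.5326,.0528,.0678])+off*np.array([s,-c,0])+x*np.array([c,s,0]); print('s2',off,x,(pr(P)-[245,150])*5)
im=r.camera('side')[165:215,270:330]
im=cv2.resize(im,None,fx=12,fy=12,interpolation=2); im=(255*(im/255.)**.5).astype('uint8'); cv2.imwrite('pics/s3.png',im)
```

```text
s1 0.03 -0.016 [321.9629558  361.72432038]
s1 0.03 0.016 [368.1463671  342.70978442]
s1 0.0435 -0.016 [332.53017825 375.45511087]
s1 0.0435 0.016 [378.89650419 356.23577567]
s2 0.005 -0.016 [227.48419215 236.62265361]
s2 0.005 0.016 [273.3080369  217.98834394]
s2 0.0185 -0.016 [237.82479627 250.06452731]
s2 0.0185 0.016 [283.83098795 231.23184634]
```

View pics/s3.png

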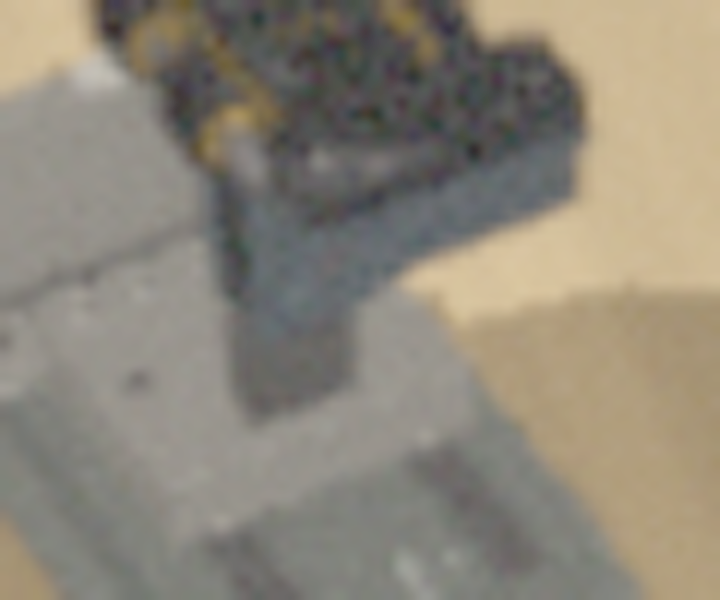

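The closed fingers seem to end at about the lug's top edge, at crop (300,330), but the picture is ambiguous. I probe gently in the opening direction and watch the force.

```bash
python3 -m inch '[{"tx":0.001,"ty":-0.004,"tz":0,"ax":0,"ay":0,"az":0,"claw":0.0},{"tx":0.002,"ty":-0.008,"tz":0,"ax":0,"ay":0,"az":0,"claw":0.0},{"tx":0.002,"ty":-0.01,"tz":0,"ax":0,"ay":0,"az":0,"claw":0.0},{"tx":0.002,"ty":-0.01,"tz":0,"ax":0,"ay":0,"az":0,"claw":0.0}]' 20
python3 - <<'E'
from rig import r
import cv2,numpy as np
im=r.camera('side')[165:215,270:330]
im=cv2.resize(im,None,fx=12,fy=12,interpolation=2); im=(255*(im/255.)**.5).astype('uint8'); cv2.imwrite('pics/s4.png',im)
E
```

```text
clock: 3.72
ee_pos: [0.5347, 0.0421, 0.0678]
orientation: [180.0, -0.0, 12.2]
wrist_force: [-0.3, -0.1, -0.1]
gripper_width: 0.0006
grip_force: 0.0
```

View pics/s4.png

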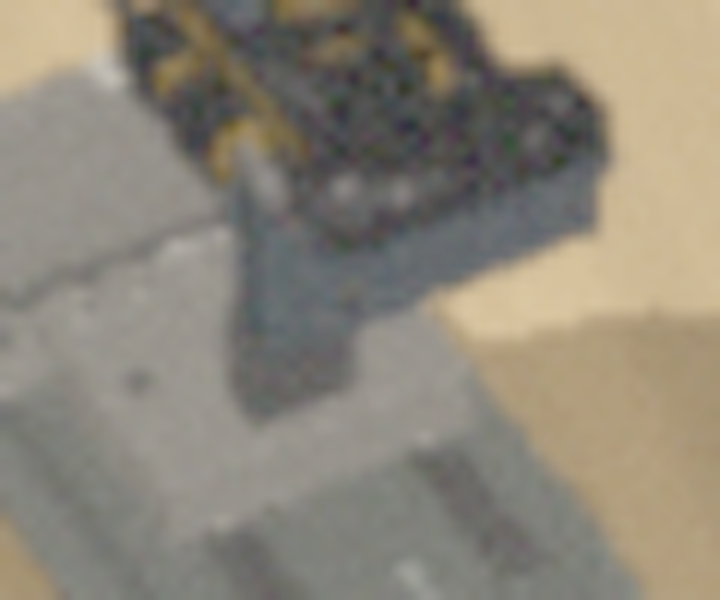

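There was no force and the jaw did not move, so the fingers really passed above the lug. The blue finger end at crop (300,345) lies about 24 mm higher than the reported TCP. I go back, open, lower 10 mm (safe under either reading), and close to test.

```bash
python3 -m inch '[{"tx":-0.001,"ty":0.006,"tz":0.004,"ax":0,"ay":0,"az":0,"claw":0.06},{"tx":-0.002,"ty":0.011,"tz":0.004,"ax":0,"ay":0,"az":0,"claw":0.06},{"tx":-0.002,"ty":0.011,"tz":0.004,"ax":0,"ay":0,"az":0,"claw":0.06},{"tx":-0.002,"ty":0.011,"tz":0.004,"ax":0,"ay":0,"az":0,"claw":0.06},{"tx":-0.002,"ty":0.011,"tz":0.004,"ax":0,"ay":0,"az":0,"claw":0.06},{"tx":-0.002,"ty":0.011,"tz":-0.005,"ax":0,"ay":0,"az":0,"claw":0.06},{"tx":-0.002,"ty":0.011,"tz":-0.009,"ax":0,"ay":0,"az":0,"claw":0.06},{"tx":-0.002,"ty":0.011,"tz":-0.009,"ax":0,"ay":0,"az":0,"claw":0.06}]' 20;  python3 -m inch '[{"tx":0,"ty":0,"tz":0,"ax":0,"ay":0,"az":0,"claw":0.01},{"tx":0,"ty":0,"tz":0,"ax":0,"ay":0,"az":0,"claw":0.01},{"tx":0,"ty":0,"tz":0,"ax":0,"ay":0,"az":0,"claw":0.01},{"tx":0,"ty":0,"tz":0,"ax":0,"ay":0,"az":0,"claw":0.01},{"tx":0,"ty":0,"tz":0,"ax":0,"ay":0,"az":0,"claw":0.01},{"tx":0,"ty":0,"tz":0,"ax":0,"ay":0,"az":0,"claw":0.01},{"tx":0,"ty":0,"tz":0,"ax":0,"ay":0,"az":0,"claw":0.01},{"tx":0,"ty":0,"tz":0,"ax":0,"ay":0,"az":0,"claw":0.01}]' 20
```

```text
clock: 4.43
ee_pos: [0.5318, 0.0537, 0.0575]
orientation: [-180.0, 0.1, 12.2]
wrist_force: [-0.7, 0.9, -1.0]
gripper_width: 0.0511
grip_force: 0.0
clock: 5.1
ee_pos: [0.5326, 0.0539, 0.0589]
orientation: [-180.0, -0.0, 12.2]
wrist_force: [-0.2, 3.6, 2.1]
gripper_width: 0.0156
grip_force: 20.0
```

It now grips 15.6 mm at 20 N, so the tips do sit about 24 mm higher than reported. I pull the jaw open 42 mm along the vise's -y.

```bash
python3 -m inch '[{"tx":0.0008,"ty":-0.004,"tz":0,"ax":0,"ay":0,"az":0,"claw":0.01},{"tx":0.0017,"ty":-0.008,"tz":0,"ax":0,"ay":0,"az":0,"claw":0.01},{"tx":0.0026,"ty":-0.012,"tz":0,"ax":0,"ay":0,"az":0,"claw":0.01},{"tx":0.0035,"ty":-0.016,"tz":0,"ax":0,"ay":0,"az":0,"claw":0.01},{"tx":0.0043,"ty":-0.02,"tz":0,"ax":0,"ay":0,"az":0,"claw":0.01},{"tx":0.0052,"ty":-0.024,"tz":0,"ax":0,"ay":0,"az":0,"claw":0.01},{"tx":0.0061,"ty":-0.028,"tz":0,"ax":0,"ay":0,"az":0,"claw":0.01},{"tx":0.0069,"ty":-0.032,"tz":0,"ax":0,"ay":0,"az":0,"claw":0.01},{"tx":0.0078,"ty":-0.036,"tz":0,"ax":0,"ay":0,"az":0,"claw":0.01},{"tx":0.0087,"ty":-0.04,"tz":0,"ax":0,"ay":0,"az":0,"claw":0.01},{"tx":0.0089,"ty":-0.041,"tz":0,"ax":0,"ay":0,"az":0,"claw":0.01},{"tx":0.0089,"ty":-0.041,"tz":0,"ax":0,"ay":0,"az":0,"claw":0.01},{"tx":0.0089,"ty":-0.041,"tz":0,"ax":0,"ay":0,"az":0,"claw":0.01}]' 20; python3 -m inch '[{"tx":0,"ty":0,"tz":0,"ax":0,"ay":0,"az":0,"claw":0.06},{"tx":0,"ty":0,"tz":0,"ax":0,"ay":0,"az":0,"claw":0.06},{"tx":0,"ty":0,"tz":0,"ax":0,"ay":0,"az":0,"claw":0.06},{"tx":0,"ty":0,"tz":0,"ax":0,"ay":0,"az":0,"claw":0.06},{"tx":0,"ty":0,"tz":0,"ax":0,"ay":0,"az":0,"claw":0.06},{"tx":0,"ty":0,"tz":0.035,"ax":0,"ay":0,"az":0,"claw":0.06},{"tx":0,"ty":0,"tz":0.07,"ax":0,"ay":0,"az":0,"claw":0.06},{"tx":0,"ty":0,"tz":0.1,"ax":0,"ay":0,"az":0,"claw":0.06},{"tx":0,"ty":0,"tz":0.1,"ax":0,"ay":0,"az":0,"claw":0.06},{"tx":0,"ty":0,"tz":0.1,"ax":0,"ay":0,"az":0,"claw":0.06}]'
python3 - <<'E'
from rig import r
import cv2,numpy as np
a=r.camera("side")[130:230,235:345]; cv2.imwrite("pics/s5.png",cv2.resize((255*(a/255.)**.6).astype('uint8'),None,fx=6,fy=6,interpolation=2))
E
```

```text
clock: 6.18
ee_pos: [0.5415, 0.0125, 0.0589]
orientation: [180.0, 0.0, 12.2]
wrist_force: [-2.3, -2.8, 5.0]
gripper_width: 0.0157
grip_force: 20.0
clock: 7.02
ee_pos: [0.5426, 0.0127, 0.1605]
orientation: [179.9, -0.2, 12.2]
wrist_force: [0.0, -0.2, -1.1]
gripper_width: 0.0599
grip_force: 0.0
```

View pics/s5.png

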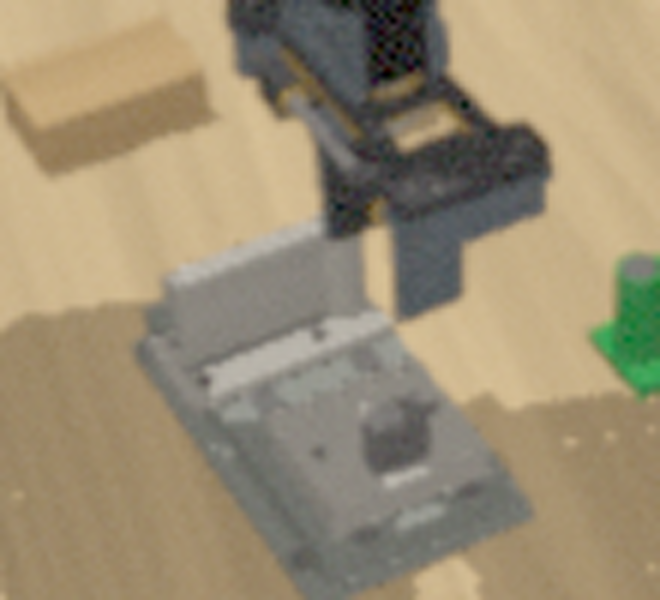

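The jaw is open, its lug at crop (398,435), with bare bed now showing beside the foot plate. The bracket is still seated. The front finger's bottom corners at (400,320) and (463,297) give the true tip height.

Run:
```python
from h import *
c,s=np.cos(np.radians(12.2)),np.sin(np.radians(12.2))
T0=np.array([.5426,.0127])
for z in(.16,.17,.175,.18,.185,.19,.195):
    o=[]
    for p in((400,320),(463,297)):
        P=onz('side',((p[0]+.5)/6-.5+235,(p[1]+.5)/6-.5+130),z)[:2]-T0
        o.append([round(1e3*(P[0]*c+P[1]*s),1),round(1e3*(-P[0]*s+P[1]*c),1)])
    print(z,o)
```

```text
0.16 [[np.float64(-2.6), np.float64(-11.7)], [np.float64(31.5), np.float64(-13.0)]]
0.17 [[np.float64(-7.4), np.float64(-21.3)], [np.float64(26.3), np.float64(-22.5)]]
0.175 [[np.float64(-9.8), np.float64(-26.0)], [np.float64(23.7), np.float64(-27.3)]]
0.18 [[np.float64(-12.2), np.float64(-30.8)], [np.float64(21.1), np.float64(-32.0)]]
0.185 [[np.float64(-14.7), np.float64(-35.5)], [np.float64(18.5), np.float64(-36.8)]]
0.19 [[np.float64(-17.1), np.float64(-40.3)], [np.float64(15.9), np.float64(-41.6)]]
0.195 [[np.float64(-19.5), np.float64(-45.1)], [np.float64(13.3), np.float64(-46.3)]]
```

The tips are about 27 mm above the reported TCP z (the visual and contact limits both give 23 to 32). For the web I want the tips at z≈0.072, so reported ≈0.046, at xy (0.508, 0.135). I go above it first.

```bash
python3 -m inch '[{"tx":-0.008,"ty":0.03,"tz":0.0,"ax":0,"ay":0,"az":0,"claw":0.05},{"tx":-0.016,"ty":0.06,"tz":0.0,"ax":0,"ay":0,"az":0,"claw":0.05},{"tx":-0.025,"ty":0.09,"tz":0.0,"ax":0,"ay":0,"az":0,"claw":0.05},{"tx":-0.034,"ty":0.1225,"tz":0.0,"ax":0,"ay":0,"az":0,"claw":0.05},{"tx":-0.034,"ty":0.1225,"tz":0.0,"ax":0,"ay":0,"az":0,"claw":0.05},{"tx":-0.034,"ty":0.1225,"tz":0.0,"ax":0,"ay":0,"az":0,"claw":0.05},{"tx":-0.034,"ty":0.1225,"tz":0.0,"ax":0,"ay":0,"az":0,"claw":0.05}]'
python3 - <<'E'
from h import *
a=r.camera("side"); b=a[130:210,240:330]; cv2.imwrite("pics/s6.png",cv2.resize((255*(b/255.)**.6).astype('uint8'),None,fx=7,fy=7,interpolation=2))
print(r.sense()['ee_pos'])
E
```

```text
clock: 7.65
ee_pos: [0.5071, 0.135, 0.1579]
orientation: [180.0, 0.1, 12.3]
wrist_force: [-0.3, -0.9, 0.1]
gripper_width: 0.0503
grip_force: 0.0
[0.5073312  0.13459494 0.15807447]
```

View pics/s6.png

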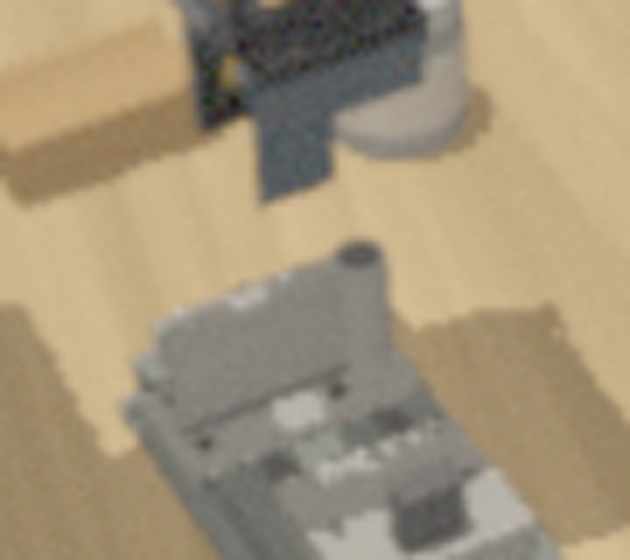

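The bracket is still seated, with its tube top at crop (357,253), about where it was. The gripper hangs over the web's middle with its finger end at (295,195). I descend and grip.

```bash
python3 -m inch '[{"tx":0.0005,"ty":0,"tz":-0.025,"ax":0,"ay":0,"az":0,"claw":0.05},{"tx":0.0005,"ty":0,"tz":-0.05,"ax":0,"ay":0,"az":0,"claw":0.05},{"tx":0.0005,"ty":0,"tz":-0.07,"ax":0,"ay":0,"az":0,"claw":0.05},{"tx":0.0005,"ty":0,"tz":-0.09,"ax":0,"ay":0,"az":0,"claw":0.05},{"tx":0.0005,"ty":0,"tz":-0.105,"ax":0,"ay":0,"az":0,"claw":0.05},{"tx":0.0005,"ty":0,"tz":-0.112,"ax":0,"ay":0,"az":0,"claw":0.05},{"tx":0.0005,"ty":0,"tz":-0.112,"ax":0,"ay":0,"az":0,"claw":0.05},{"tx":0.0005,"ty":0,"tz":-0.112,"ax":0,"ay":0,"az":0,"claw":0.05}]'
```

```text
clock: 8.37
ee_pos: [0.5082, 0.1347, 0.047]
orientation: [180.0, 0.0, 12.2]
wrist_force: [-0.2, -0.6, 0.1]
gripper_width: 0.0497
grip_force: 0.0
```

```bash
python3 -m inch '[{"tx":0,"ty":0,"tz":0,"ax":0,"ay":0,"az":0,"claw":0.022},{"tx":0,"ty":0,"tz":0,"ax":0,"ay":0,"az":0,"claw":0.018},{"tx":0,"ty":0,"tz":0,"ax":0,"ay":0,"az":0,"claw":0.014},{"tx":0,"ty":0,"tz":0,"ax":0,"ay":0,"az":0,"claw":0.01},{"tx":0,"ty":0,"tz":0,"ax":0,"ay":0,"az":0,"claw":0.004},{"tx":0,"ty":0,"tz":0,"ax":0,"ay":0,"az":0,"claw":0.004},{"tx":0,"ty":0,"tz":0,"ax":0,"ay":0,"az":0,"claw":0.004},{"tx":0,"ty":0,"tz":0,"ax":0,"ay":0,"az":0,"claw":0.004},{"tx":0,"ty":0,"tz":0,"ax":0,"ay":0,"az":0,"claw":0.004}]' 45
```

```text
clock: 9.12
ee_pos: [0.508, 0.1354, 0.0469]
orientation: [-180.0, -0.0, 12.2]
wrist_force: [-2.1, 2.9, 2.6]
gripper_width: 0.0096
grip_force: 45.0
```

It grips the 10 mm web at 45 N. I lift a little and check.

```bash
python3 -m inch '[{"tx":0,"ty":0,"tz":0.004,"ax":0,"ay":0,"az":0,"claw":0.004},{"tx":0,"ty":0,"tz":0.009,"ax":0,"ay":0,"az":0,"claw":0.004},{"tx":0,"ty":0,"tz":0.015,"ax":0,"ay":0,"az":0,"claw":0.004},{"tx":0,"ty":0,"tz":0.02,"ax":0,"ay":0,"az":0,"claw":0.004},{"tx":0,"ty":0,"tz":0.02,"ax":0,"ay":0,"az":0,"claw":0.004},{"tx":0,"ty":0,"tz":0.02,"ax":0,"ay":0,"az":0,"claw":0.004}]' 45; python3 -c "
from rig import r
s=r.sense();print(s['wrist_force'],s['torque'])"
```

```text
clock: 9.62
ee_pos: [0.5083, 0.1353, 0.0672]
orientation: [180.0, -0.0, 12.2]
wrist_force: [-0.0, -0.2, -5.9]
gripper_width: 0.0099
grip_force: 45.0
[-0.01360084 -0.20616758 -5.87267706] [0.00785174 0.0612687  0.01225261]
```

The gripper carries 5.9 N (0.6 kg) with a small moment. I lift the rest of the way, to 120 mm.

```bash
python3 -m inch '[{"tx":0,"ty":0,"tz":0.008,"ax":0,"ay":0,"az":0,"claw":0.004},{"tx":0,"ty":0,"tz":0.018,"ax":0,"ay":0,"az":0,"claw":0.004},{"tx":0,"ty":0,"tz":0.028,"ax":0,"ay":0,"az":0,"claw":0.004},{"tx":0,"ty":0,"tz":0.038,"ax":0,"ay":0,"az":0,"claw":0.004},{"tx":0,"ty":0,"tz":0.048,"ax":0,"ay":0,"az":0,"claw":0.004},{"tx":0,"ty":0,"tz":0.058,"ax":0,"ay":0,"az":0,"claw":0.004},{"tx":0,"ty":0,"tz":0.068,"ax":0,"ay":0,"az":0,"claw":0.004},{"tx":0,"ty":0,"tz":0.078,"ax":0,"ay":0,"az":0,"claw":0.004},{"tx":0,"ty":0,"tz":0.088,"ax":0,"ay":0,"az":0,"claw":0.004},{"tx":0,"ty":0,"tz":0.096,"ax":0,"ay":0,"az":0,"claw":0.004},{"tx":0,"ty":0,"tz":0.1,"ax":0,"ay":0,"az":0,"claw":0.004},{"tx":0,"ty":0,"tz":0.1,"ax":0,"ay":0,"az":0,"claw":0.004},{"tx":0,"ty":0,"tz":0.1,"ax":0,"ay":0,"az":0,"claw":0.004},{"tx":0,"ty":0,"tz":0.1,"ax":0,"ay":0,"az":0,"claw":0.004},{"tx":0,"ty":0,"tz":0.1,"ax":0,"ay":0,"az":0,"claw":0.004},{"tx":0,"ty":0,"tz":0.1,"ax":0,"ay":0,"az":0,"claw":0.004}]' 45
python3 - <<'E'
from h import *
s=r.sense();print(s['wrist_force'],s['torque'])
im=r.camera('side'); cv2.imwrite('pics/s7.png',im)
# levelness: bottom edge of lifted bracket's foot plate / web; predicted pixels of its points vs grey mask
K,d,o,M=cam('side'); c,sn=np.cos(np.radians(12.2)),np.sin(np.radians(12.2))
def pr(P):
    p=M.T@(np.array(P)-o); return cv2.projectPoints(np.array([[p[0],-p[1],-p[2]]]),np.zeros(3),np.zeros(3),K,d)[0].ravel()
O=np.array([.506,.135])
for x in(-58,-50,-40,-30,-20,50,58):   # front lower edge of the foot, z=.155
    q=O+np.array([x*c+28*sn,x*sn-28*c])/1e3; p=pr([*q,.155]); u=int(round(p[0])); v=int(round(p[1]))
    sat=cv2.cvtColor(im,cv2.COLOR_BGR2HSV)[v-12:v+9,u]; print(x,p.round(1),'sat',sat[:,1].tolist(),'val',sat[:,2].tolist())
E
```

```text
clock: 10.95
ee_pos: [0.5077, 0.1352, 0.1664]
orientation: [-180.0, 0.0, 12.2]
wrist_force: [0.9, -0.6, -6.5]
gripper_width: 0.0096
grip_force: 45.0
[ 0.91452996 -0.55253714 -6.52527025] [ 0.02711032 -0.01835474  0.06817452]
-58 [264.3 169.9] sat [38, 28, 30, 31, 35, 36, 34, 43, 41, 34, 37, 40, 70, 109, 118, 112, 90, 49, 30, 30, 35] val [88, 90, 86, 83, 73, 70, 75, 78, 88, 91, 97, 95, 116, 162, 171, 171, 164, 157, 152, 145, 115]
-50 [266.7 169. ] sat [32, 34, 42, 27, 35, 32, 36, 38, 38, 40, 33, 39, 80, 114, 118, 115, 91, 47, 31, 33, 32] val [89, 89, 90, 86, 73, 72, 79, 67, 68, 90, 99, 99, 125, 165, 177, 178, 163, 152, 150, 148, 119]
-40 [269.7 167.9] sat [37, 34, 38, 24, 25, 29, 29, 32, 37, 32, 39, 42, 81, 115, 119, 116, 88, 47, 32, 29, 32] val [89, 89, 87, 85, 70, 88, 130, 134, 117, 104, 99, 98, 119, 160, 170, 172, 165, 153, 152, 147, 118]
-30 [272.7 166.8] sat [36, 33, 33, 44, 30, 28, 34, 33, 33, 33, 35, 39, 82, 109, 114, 111, 72, 38, 31, 34, 37] val [85, 86, 85, 76, 67, 92, 136, 149, 149, 148, 118, 98, 127, 166, 176, 172, 153, 148, 149, 128, 104]
-20 [275.6 165.6] sat [35, 35, 36, 34, 30, 30, 38, 30, 31, 31, 33, 46, 93, 113, 118, 112, 97, 48, 35, 30, 33] val [87, 87, 85, 76, 68, 85, 127, 118, 117, 138, 116, 100, 131, 165, 175, 173, 137, 106, 103, 112, 102]
50 [296.1 157.9] sat [59, 58, 57, 50, 47, 39, 42, 47, 43, 40, 30, 40, 68, 109, 118, 116, 113, 115, 114, 114, 118] val [133, 131, 130, 117, 104, 92, 86, 98, 100, 90, 95, 90, 116, 159, 175, 180, 180, 182, 181, 183, 182]
58 [298.4 157. ] sat [56, 60, 58, 55, 45, 41, 44, 84, 115, 106, 96, 73, 73, 107, 117, 117, 115, 115, 117, 119, 115] val [131, 127, 128, 129, 114, 94, 92, 106, 151, 164, 146, 118, 116, 159, 175, 179, 179, 177, 178, 178, 178]
```

The foot plate's lower edge lies within a pixel of the prediction for a level foot at z = 0.155 along most of its length (from x = -58 to +50 mm), so the bracket is level, 120 mm above its seat and clear of the vise. I hand in.

```bash
python3 -c "
from rig import r
print(r.hand_in())"
```

```text
the job is handed in; nothing more can be done
None
```

I handed the job in with the jaw slid open about 42 mm and the bracket held level in the gripper at 45 N, 120 mm above its seat; the hand-in returned no verdict.

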